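# Load the slicer insert under its spring clip

### The job

Load the flat insert into the vegetable slicer: with one fingertip press the long spring paddle at the slicer's side down and hold it there so that the clip's foot lifts, and meanwhile with the other fingertip gently push the insert along its channel beneath the clip until it is fully home against the raised landing. Then let the paddle come up, so that the clip's foot clamps the insert, and move clear. Only press and push: do not lift the insert, and leave the jar, shaker, lidded cup and tape roll nearby where they stand.

Things in the scene. Friction and masses are not known exactly. Their poses are not given: they have to be found in the camera images.
- slicer: Fixed white slicer bed, 200 x 80 mm (x -105 to 95 mm), plus a wing under the paddle to y = -99 mm. Origin on the worktop (z = 0) below the channel's centreline; +x runs along the channel to the landing, away from the robot; +z up. Channel floor 24 mm high, 63 mm wide between rails 34 mm high, near end (x = -105 mm) open. Nothing on the bed is over 60 mm high.
- landing (a point): Middle of the upright face of the raised landing that closes the channel, at slicer x = +55 mm, y = 0, 29 mm high; the insert's far edge stops here. The landing's top is 34 mm high, flush with the insert.
- hinge (a point): Point on the clip's hinge axis, slicer x = 0, y = -45 mm, 40 mm high. The barrel, 9 mm thick, runs along x from -101 to +53 mm between lugs 44 mm high; paddle on its -y side, channel on its +y side.
- clip (a joint): Angle (rad) of the sprung steel rocker clip: 0 at rest, foot down near the channel floor, way blocked; grows as the paddle is pressed; end stop 0.40. Above 0.20 the foot clears the 10 mm insert; resting on the insert it reads about 0.20. The spring always returns it: about 3 N at first, 7 N at the end stop, at the paddle's mid-width.
- paddle (a point): Centre of the top face of the clip's flat steel paddle: 90 mm long (slicer x -100 to -10 mm), 34 mm wide. At the end stop it is level, 28 mm above the worktop, y -93 to -59 mm; at rest it slopes up outward by 0.40 rad, centre 41 mm and outer edge 48 mm high. Within 3 mm of the end stop the foot is still clear. A fingertip can slide along it while pressing.
- clip_foot (a point): Centre of the underside of the clip's black foot (14 x 14 mm), over the channel at slicer x = +34 mm, about y = -3 mm. The clip's arm runs from here to the hinge on the -y side.
- insert: Loose flat grey cassette with a slotted steel face, 70 (x) x 60 (y) x 10 mm, about 0.12 kg, lying in the channel short of the clip, axes along the slicer's. Origin at the centre of its underside. Its near edge, 35 mm behind the origin, is an upright face 10 mm high to push on (24 to 34 mm above the worktop). Home: origin at slicer x = +20 mm, y = 0.
- cup: Bystander: white lidded round cup, 66 mm wide, 60 mm high; origin at the centre of its underside.
- shaker: Bystander: pepper shaker, 44 mm wide, 90 mm high; origin at the centre of its underside.
- jar: Bystander: spice jar with a yellow cap, 45 mm wide, 100 mm high; origin at the centre of its underside.
- tape_roll: Bystander: roll of tape lying flat, 104 mm across, 25 mm high; origin at the centre of its underside.

How it is judged (in metres and radians):
On the way, in this order (a step that is already met when the one before it is completed fails the run):
1. a finger holds the paddle down, foot lifted, before the insert goes beneath it (value of joint clip above 0.23 rad and contact force between the fingers and slicer above 0.5 N and x of insert in the frame of slicer below -0.004 m), for 0.1 s.
2. the insert has been pushed home while a finger still holds the paddle down (value of joint clip above 0.23 rad and contact force between the fingers and slicer above 0.5 N and x of insert in the frame of slicer above 0.0165 m), for 0.1 s.
At the end, for the whole second after the job is handed in: The insert lies flat in the channel with its far edge within 3.5 mm of the landing, at rest, and the released clip's foot rests on it (clip joint 0.15 to 0.225 rad) (x of insert in the frame of slicer between 0.0165 and 0.0225 m and z of insert in the frame of slicer below 0.0265 m and angle between the x axis of insert and the x axis of slicer, either way round below 0.06 rad and value of joint clip between 0.15 and 0.225 rad and linear speed of insert below 0.01 m/s); the robot touches nothing.
It fails at once if the insert is lifted off the channel floor (more than 8 mm) or tipped (z of insert in the frame of slicer above 0.032 m or angle between insert's own z axis and vertical above 0.2 rad).
It fails at once if a bystander is moved more than 15 mm (distance of any of cup, shaker, jar, tape_roll from where it was at the start of the episode above 0.015 m).
It fails at once if the insert is rammed rather than gently pushed (over 40 N) (contact force between the fingers and insert above 40 N).
It also fails if it takes over 40 s, if anything falls off the work surface, if the arm or the gripper's body presses on something with over 40 N, if the wrist force passes 120 N, or if a joint passes its speed limit or range.

### The arm

A 7-joint arm with a two-finger parallel gripper is mounted at the origin on a cart in front of the work surface, level with it; the furniture and walls round the work are solid. World frame = base frame: x ahead of the robot, y to its left, z up, the work surface at z = 0. Lengths are in mm, angles in rad, forces in N, time in s.
With the tool pointing down it reaches from about 425 to 825 mm from the base axis. Payload 3.6 kg.
Tool frame: the origin (TCP) lies at the very end of the fingers, on their centre line; the grasp point (between the pads) lies 19 mm behind it; z points along the fingers, y is the direction in which the jaws open and shut (so a half turn about z gives the same grasp; the last joint's range is limited). The gripper opens to 93 mm and grips with 3 to 60 N. Pads are 15 mm wide; open, the fingers measure 128 mm over their backs; the gripper's body (75 mm by 188 mm) begins 65 mm behind the grasp point.
Start: joints at [-1.319, 0.615, -0.013, 1.423, 0.008, 1.103, -0.04], TCP at [178.848, 624.88, 218.64] pointing down, gripper open.
Joint ranges: [-3.12, 3.12], [-0.3, 2.06], [-1.34, 1.32], [0.26, 2.42], [-1.36, 4.5], [0.01, 1.98], [-2.84, 2.84]. Speed limits (rad/s): [2.79, 2.79, 3.14, 3.14, 3.14, 3.14, 3.14].

### API

Orientations are given as a 3x3 rotation matrix whose columns are the frame's x, y, z axes.
In Python, from rig import env gives the robot as it stands.
- The arm moves only by the shell command python3 -m inch 'ROWS' [OPENING] [FORCE]. ROWS is JSON, a list of rows, each a list of 2 entries, a list of its own where there are three numbers: the shift along the world's x, y, z in units of 0.04 m (1.0 is 0.04 m), then the turn, a rotation vector about the world's x, y, z in units of 0.1 rad (1.0 is 0.1 rad). In form: [[[tx, ty, tz], [wx, wy, wz]], ...]. A call has 1 to 8 rows; each row shifts and turns the pose as measured when the row begins; what a row does not reach is not made up. A row lasts 1/12 s, in which the tool goes at most 41.7 mm and 7.16 degrees, less where a joint would pass 70% of its speed; a pose out of reach is approached as far as the arm can. A call with a number of a shift or a turn outside -1 to 1 is refused whole. A call with a gripper value outside its range is refused whole. OPENING is the closure, from 0 (fully open) to 1 (shut), set as the call begins (- or left out, the last holds). The fingers move at their own pace and stop on an object; FORCE is the grip in N (left out, the last holds). Time passes only in rows, so rows that do not move let the fingers close. It gives the time, the measured TCP pose, the force and the opening at its end, in the units of the state.
- env.read_state(): the state, without advancing time (a new reading comes with each control period).
- env.grab_frame(name): name is "scene" or "top" or "wrist"; returns a dict with "pixels" (384x512x3 uint8, blue, green, red), "range_z" (384x512 float32, mm along the optical axis (not along the pixel's ray), 0 where there is no reading), "fx", "fy", "cx", "cy" (pixels), "world_to_cam" (4x4, takes a point from world to camera coordinates). Camera axes: x right, y up, looking along -z (the intrinsics and any distortion apply to the point x, -y, -z); pixel columns grow to the right and rows downward; lengths in mm; the calibration is good to about 2 mm. A picture is of the moment at which its call begins.
- env.job_done(): hands the job in, once; it reports no verdict.
The state is a dict: "t": time; "joint_positions": joint angles; "joint_vel": joint speeds; "tau": joint torques, N m; "ee_pos": TCP position; "eef_rot": TCP orientation; "wrist_force": force on the tool from outside, world axes, zero at the start; "ft_torque": the same for the moment, N m; "finger_gap": finger opening in mm.
Only numpy, scipy, OpenCV 4.12 (cv2) and the standard library are available. Lean on these libraries where they do the work, as an engineer would, in place of code of your own. Each camera call takes 0.05 s, during which the arm holds its last target.

## Working session

There is one attempt and no reset: what is moved stays moved. The work goes in short steps, Python scripts to look and compute and a shell command to move; the robot and the scene stay as the last step left them, time stands still between calls to the robot, and variables do not carry over. Pictures are saved under pics/ and viewed, and the job is handed in when it is done.

```bash
ls; mkdir -p pics; cat > h.py <<'E'
import numpy as np, cv2
from rig import env
def save(name,fn):
    f=env.grab_frame(name); cv2.imwrite('pics/'+fn,f['pixels']); np.savez('pics/'+fn+'.npz',**f); return f
def world(f,u,v,z=None):
    M=np.linalg.inv(np.array(f['world_to_cam'])); d=f['range_z'][v,u] if z is None else z
    p=np.array([(u-f['cx'])/f['fx']*d,-(v-f['cy'])/f['fy']*d,-d,1]); return (M@p)[:3]
def cloud(f):
    d=f['range_z']; v,u=np.mgrid[:d.shape[0],:d.shape[1]]
    P=np.stack([(u-f['cx'])/f['fx']*d,-(v-f['cy'])/f['fy']*d,-d,np.ones_like(d)],-1)
    W=(P@np.linalg.inv(np.array(f['world_to_cam'])).T)[...,:3]; W[d==0]=np.nan; return W
E
python3 - <<'E'
from h import *
print(env.read_state())
for n in('top','scene','wrist'):
    f=save(n,n+'0.png'); print(n,f['fx'],f['cx'],f['world_to_cam'],f.keys())
E
```

```text
pics
{'t': 0.0, 'joint_positions': array([-1.31852408,  0.61593373, -0.01262924,  1.42490486,  0.00808116,
        1.10338909, -0.04041536]), 'joint_vel': array([-0.00026565, -0.00034638, -0.00056092, -0.00270707,  0.00036077,
        0.00040642, -0.00156717]), 'tau': array([ 2.25601243e-04, -4.58942485e+01,  2.09013876e-01, -1.65742779e+01,
       -6.11442584e-02,  2.04842415e-02,  2.27491728e-04]), 'ee_pos': array([178.62427956, 624.14541143, 217.46974282]), 'eef_rot': array([[-9.61408655e-01,  2.75123446e-01, -6.98491245e-04],
       [ 2.75124332e-01,  9.61405432e-01, -2.48937124e-03],
       [-1.33511174e-05, -2.58547500e-03, -9.99996658e-01]]), 'wrist_force': array([ 0.08003227,  0.40165115, -0.71007735]), 'ft_torque': array([-0.03129161,  0.00621451, -0.0196637 ]), 'finger_gap': 93.09016257055403}
top 407.9257462758319 248.92231391291102 [[ 2.36252927e-02 -9.99706380e-01  5.38513701e-03  2.08136722e+02]
 [ 9.98575042e-01  2.38557008e-02  4.77366888e-02 -5.13566670e+02]
 [-4.78511385e-02  4.24967017e-03  9.98845438e-01 -8.76824022e+02]
 [ 0.00000000e+00  0.00000000e+00  0.000000
[... 168 characters left out ...]
18e-01  9.09532785e-03  4.00206034e+02]
 [ 3.90183703e-01 -1.82295387e-01  9.02510427e-01 -1.98450521e+02]
 [-8.08549506e-01  4.01067938e-01  4.30571951e-01 -5.67444955e+02]
 [ 0.00000000e+00  0.00000000e+00  0.00000000e+00  1.00000000e+00]] dict_keys(['pixels', 'range_z', 'fx', 'fy', 'cx', 'cy', 'world_to_cam'])
wrist 339.31325459571536 258.94605901529053 [[ 2.74559474e-01  9.61568543e-01 -1.74156338e-03 -6.48597563e+02]
 [-9.27714665e-01  2.64415843e-01 -2.63495280e-01  3.18013759e+01]
 [-2.52908275e-01  7.39607994e-02  9.64659113e-01 -3.90191303e+02]
 [ 0.00000000e+00  0.00000000e+00  0.00000000e+00  1.00000000e+00]] dict_keys(['pixels', 'range_z', 'fx', 'fy', 'cx', 'cy', 'world_to_cam'])
```

View pics/top0.png

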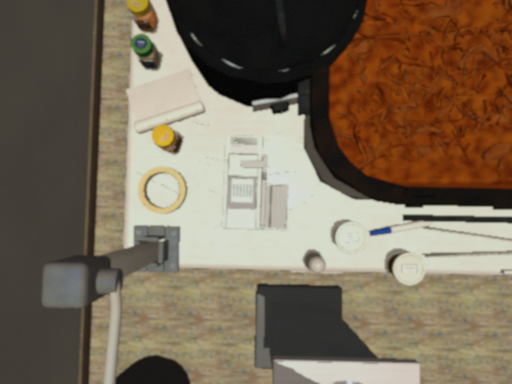

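View pics/scene0.png

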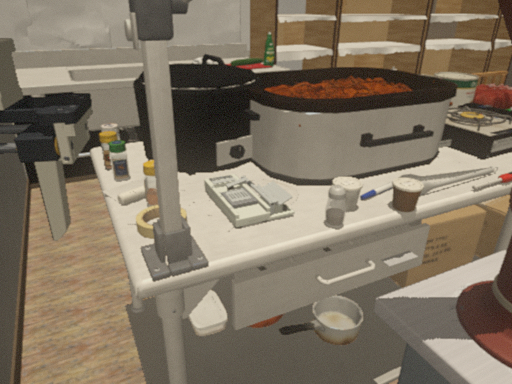

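```bash
python3 - <<'E'
from h import *
f=dict(np.load('pics/top0.png.npz'))
im=f['pixels'][120:245,200:310]; cv2.imwrite('pics/crop.png',cv2.resize(im,None,fx=4.8,fy=4.8,interpolation=cv2.INTER_CUBIC))
W=cloud(f)
for (u,v) in [(165,250),(75,285),(115,280),(163,190),(165,138),(351,236),(316,262),(408,267),(265,35),(250,100),(305,100),(320,160),(240,205),(245,190),(275,205),(290,310),(120,260),(140,260)]:
    print(u,v,W[v,u].round(0))
np.set_printoptions(linewidth=220)
print(W[130:236:4,222:294:4,2].round(0))
E
```

```text
165 250 [385. 392.  46.]
75 285 [385. 406. 457.]
115 280 [387. 371. 433.]
163 190 [513. 410.   0.]
165 138 [610. 389.  99.]
351 236 [424.   9.  62.]
316 262 [373.  85.  88.]
408 267 [ 364. -108.   62.]
265 35 [753. 201. 256.]
250 100 [694. 223.  88.]
305 100 [672. 124. 173.]
320 160 [567.  91. 150.]
240 205 [483. 239.  37.]
245 190 [515. 229.  34.]
275 205 [485. 165.  38.]
290 310 [ 111.   55. -632.]
120 260 [394. 405. 306.]
140 260 [381. 405. 194.]
[[-1. -0.  1. -4.  1. -1.  1. -0. -2.  3.  1.  2. -0. -1.  2.  0.  0. -1.]
 [ 1. -1. -1. -0. -3. -4.  3. -1. -1. -1. -1. -1. -1. -1. -2.  1. -1. -1.]
 [-2. 31. 34. 33. 34. 34. 33. 33. 34. 36.  1.  1.  1.  2. -2. -0. -1. -1.]
 [-2. 32. 34. 35. 33. 33. 35. 34. 34. 37.  1. -3. -2. -0.  0.  3. -1.  0.]
 [-0. 34. 34. 34. 35. 35. 34. 36. 35. 35. -1.  0.  1.  1. -0.  1. -3. -4.]
 [ 1. 37. 33. 37. 31. 37. 34. 33. 34. 34. -1. -0. -3. -1. -2.  0.  0.  3.]
 [-1. 32. 24. 25. 23. 25. 28. 31. 30. 31. -0.  2.  1.  1. -2. -0. -1.  1.]
 [ 1. 32. nan 23. 23. 24. 24. 25. 22. 31. 42. 31.  2. -3. -1.  0. -1. -0.]
 [ 0. 35. 20. 23. 23. 36. 37. 42. 40. 42. 42. 
[... 679 characters left out ...]
38. 36. 42. 44. 45.  0.]
 [-2. 32. 36. 36. 32. 35. 33. 34. 32. 34. 43. 44. 36. 38. 41. 44. 49.  0.]
 [34. 30. 32. 34. 33. 33. 36. 35. 33. 34. 46. 44. 33. 39. 41. 44. 46.  1.]
 [31. 24. 23. 22. 24. 24. 26. 23. 23. 35. 41. 45. 37. 35. 41. 44. 10. -1.]
 [29. 21. 23. 20. 25. 22. 24. 22. 25. 37. 49. 43. 33. 39. 43. 46. 11. -3.]
 [35. 23. 25. 22. 23. 26. 22. 24. 22. 34. 47. 43. 35. 41. 40. 43. -1. -5.]
 [34. 25. 21. 25. 25. 23. 23. 24. 26. 35. 42. 44. 34. 38. 43. 44. -1. -1.]
 [36. 24. 24. 26. 26. 22. 22. 21. 24. 33. 44. 46. 37. 36. 44. 47. -1. -2.]
 [-0.  1.  1. -1. -3. -0. -0. -4. -1. -0. -2. -4. -5. -2.  0. -1. -1. -1.]
 [ 1. -2. -1. -3.  1.  0. -3. -1. -0.  3. -2. -2. -2. -0.  1. -1. -3.  1.]]
```

View pics/crop.png

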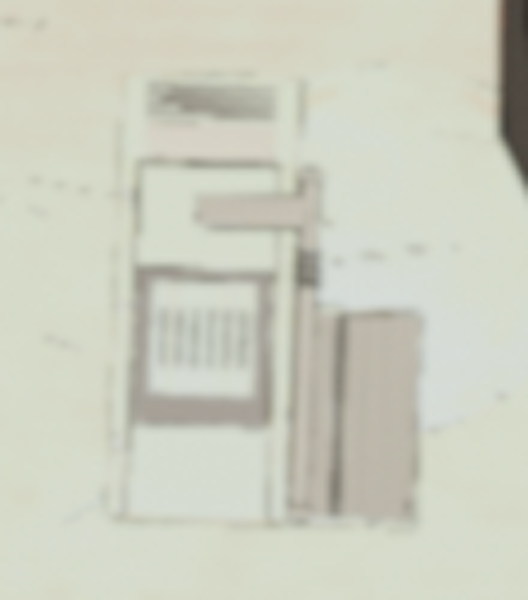

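View pics/wrist0.png

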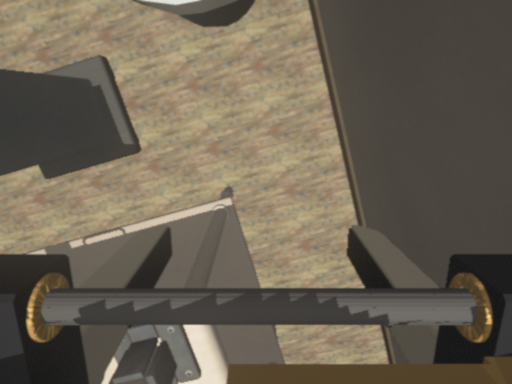

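```bash
python3 - <<'E'
from h import *
np.set_printoptions(linewidth=220,suppress=True)
f=dict(np.load('pics/top0.png.npz')); W=cloud(f)
for (u,v) in [(50,270),(50,300),(85,265),(85,300),(110,275),(110,290),(112,300),(112,320),(110,345),(108,370),(125,260),(150,240),(150,360),(178,230),(140,268)]: print(u,v,W[v,u].round(0))
f=dict(np.load('pics/scene0.png.npz')); W=cloud(f)
print('scene')
for (u,v) in [(155,15),(140,30),(175,5),(155,60),(160,120),(165,180),(170,225),(185,250),(20,100),(60,110),(55,200),(10,60),(175,300),(5,200)]: print(u,v,W[v,u].round(0))
E
```

```text
50 270 [400. 434. 457.]
50 300 [368. 432. 457.]
85 265 [406. 398. 453.]
85 300 [368. 396. 453.]
110 275 [392. 377. 432.]
110 290 [375. 377. 432.]
112 300 [365. 373. 435.]
112 320 [344. 371. 439.]
110 345 [319. 370. 446.]
108 370 [294. 369. 452.]
125 260 [391. 406. 280.]
150 240 [407. 418.  73.]
150 360 [nan nan nan]
178 230 [426. 372.  12.]
140 268 [367. 406. 189.]
scene
155 15 [358. 419. 405.]
140 30 [358. 441. 387.]
175 5 [368. 389. 417.]
155 60 [364. 423. 348.]
160 120 [364. 425. 263.]
165 180 [364. 426. 167.]
170 225 [363. 425.  85.]
185 250 [353. 406.  36.]
20 100 [177. 581. 345.]
60 110 [126. 552. 345.]
55 200 [154. 571. 259.]
10 60 [181. 581. 376.]
175 300 [384. 424. -91.]
5 200 [1944.  896. -493.]
```

```bash
python3 - <<'E'
from h import *
f=dict(np.load('pics/top0.png.npz'))
cv2.imwrite('pics/c2.png',cv2.resize(f['pixels'][210:384,20:220],None,fx=3.4,fy=3.4))
E
```

```text
(no output)
```

View pics/c2.png

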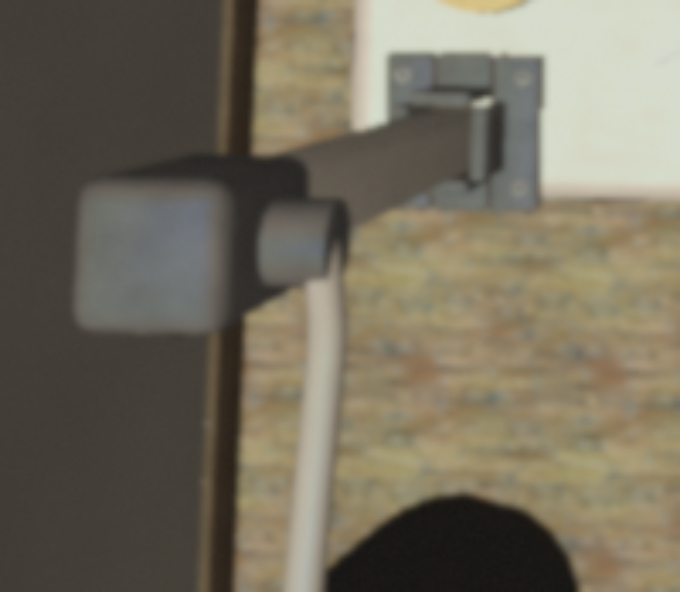

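```bash
python3 - <<'E'
from h import *
f=dict(np.load('pics/top0.png.npz')); W=cloud(f)
for (u,v) in [(50,100),(50,350),(92,200),(140,365),(170,370),(130,380)]: print(u,v,W[v,u].round(0),f['range_z'][v,u])
print(np.linalg.inv(f['world_to_cam'])[:3,3])
f=dict(np.load('pics/wrist0.png.npz')); W=cloud(f)
for (u,v) in [(450,100),(330,50),(200,100),(50,120),(70,290),(250,305),(180,350),(100,300),(300,375),(140,240),(205,280),(210,210),(200,10)]: print(u,v,W[v,u].round(0))
print(np.linalg.inv(f['world_to_cam'])[:3,3])
E
```

```text
50 100 [ 834.  901. -473.] 1384.8613
50 350 [ -25.  896. -547.] 1418.287
92 200 [ 507.  889. -853.] 1749.033
140 365 [-138.  628. -732.] 1598.7625
170 370 [-159.  512. -742.] 1608.329
130 380 [-116.  611. -533.] 1401.5355
[465.96053987 224.05331437 899.20680211]
450 100 [ 185.  900. -108.]
330 50 [  29.  899. -772.]
200 100 [  56.  432. -902.]
50 120 [  15.  118. -493.]
70 290 [138. 591. 315.]
250 305 [150. 630. 319.]
180 350 [383. 459.  14.]
100 300 [141. 598. 317.]
300 375 [160. 638. 331.]
140 240 [155. 573. 237.]
205 280 [ 407.  449. -205.]
210 210 [ 394.  400. -633.]
200 10 [ -74.  580. -317.]
[108.89859927 644.12108611 383.65153458]
```

```bash
python3 -m inch '[[[0,0,1],[0,0,0]],[[0,0,1],[0,0,0]],[[0,0,1],[0,0,0]],[[0,0,1],[0,0,0]],[[0,0,1],[-1,0,0]],[[0,0,1],[-1,0,0]],[[0,0,1],[-1,0,0]],[[0,0,0],[-1,0,0]]]'
python3 - <<'E'
from h import *
f=save('wrist','w1.png')
print(env.read_state())
E
```

```text
t: 0.82
ee_pos: [175.0, 597.2, 433.5]
eef_rot: [[-0.962, 0.273, 0.008], [0.259, 0.923, -0.286], [-0.086, -0.273, -0.958]]
wrist_force: [-0.7, -3.7, -0.3]
finger_gap: 93.0
{'t': 0.8667, 'joint_positions': array([-1.44908886,  0.68103963,  0.24630885,  0.78344642, -0.0550474 ,
        1.97945938,  0.05123697]), 'joint_vel': array([ 0.02680847,  0.04306315, -0.11966207,  0.13072071,  0.00350796,
       -0.00145735, -0.06463676]), 'tau': array([  4.48681176, -68.94405127,   5.58200419, -24.19036388,
         0.65384706,   1.67929184,   0.14352225]), 'ee_pos': array([172.46345564, 597.42135533, 425.09600582]), 'eef_rot': array([[-0.96327021,  0.26849498,  0.00457709],
       [ 0.25482808,  0.91934819, -0.29976917],
       [-0.08469446, -0.28759234, -0.95400078]]), 'wrist_force': array([-1.02993471,  0.97009929, -4.11489586]), 'ft_torque': array([ 0.45020398,  0.0624762 , -0.00266834]), 'finger_gap': 92.61471395185123}
```

View pics/w1.png

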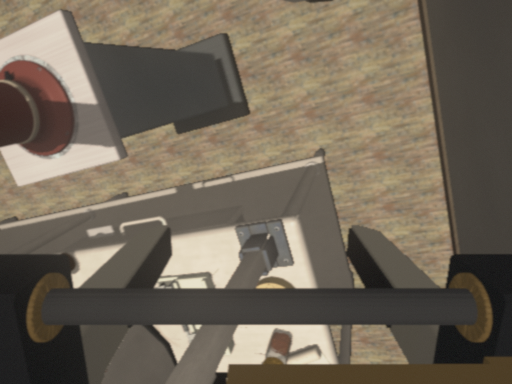

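```bash
python3 - <<'E'
from h import *
f=dict(np.load('pics/w1.png.npz')); W=cloud(f)
for (u,v) in [(140,350),(120,370),(160,370),(220,330),(200,365),(255,255),(60,100),(100,60),(20,110),(250,275),(80,230)]: print(u,v,W[v,u].round(0))
cv2.imwrite('pics/c3.png',cv2.resize(f['pixels'][200:384,60:380],None,fx=2.5,fy=2.5))
E
```

```text
140 350 [568.  85.  85.]
120 370 [559.  85. 150.]
160 370 [636. 105.  75.]
220 330 [372. 435. 265.]
200 365 [370. 434. 323.]
255 255 [365. 430.  83.]
60 100 [ 4. 85. 12.]
100 60 [ -67.  118. -108.]
20 110 [ 9. 59. 85.]
250 275 [373. 435. 135.]
80 230 [ 488. -783. -637.]
```

View pics/c3.png

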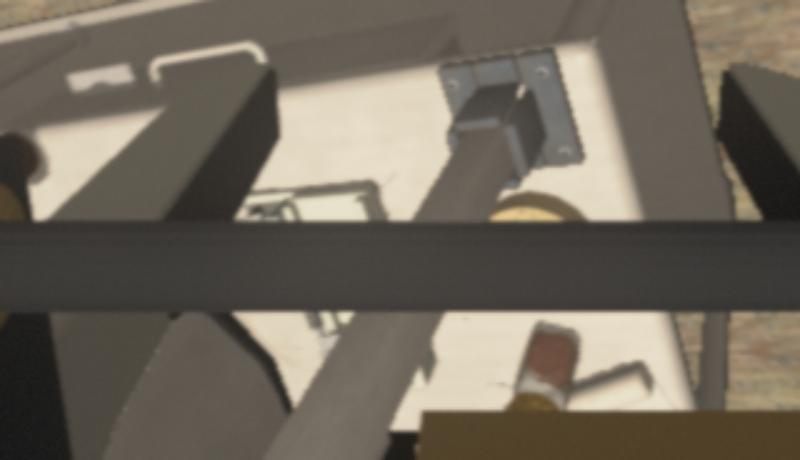

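```bash
python3 - <<'E'
from h import *
f=dict(np.load('pics/w1.png.npz'))
for p in [(344,371,439),(294,369,452),(200,367,475),(100,365,500),(0,365,520),(370,434,323),(370,434,450)]:
    q=f['world_to_cam']@np.array([*p,1]); print(p,f['cx']+f['fx']*q[0]/-q[2], f['cy']+f['fy']*q[1]/q[2], -q[2])
print(np.linalg.inv(f['world_to_cam'])[:3,3])
E
```

```text
(344, 371, 439) 71.06394660762788 447.32545559599396 296.0725386742487
(294, 369, 452) 30.680144880906767 418.21741632056955 271.9446939380232
(200, 367, 475) -64.51364090909044 345.05541286017103 227.27927468208384
(100, 365, 500) -219.1579852969346 227.71420082577387 179.2392426984444
(0, 365, 520) -457.8679944917268 24.05757019093528 135.02308433226352
(370, 434, 323) 199.8994234779822 364.873374111226 385.8948354974497
(370, 434, 450) 131.7599313659822 491.6984978947081 271.3339734129177
[103.71198809 663.02507295 586.39079893]
```

```bash
python3 -m inch '[[[-0.5,-0.6,0.5],[0,0,0]],[[-0.5,-0.6,0.5],[0,0,0]],[[-0.3,-0.6,0.3],[0,0,0]],[[0,0,0],[0,0,0]]]'
python3 - <<'E'
from h import *
f=save('wrist','w2.png'); W=cloud(f)
s=env.read_state();print(s['joint_positions'],s['ee_pos'])
for p in [(344,371,439),(294,369,452),(200,367,475),(100,365,500),(0,365,520),(370,434,323),(370,434,450)]:
    q=f['world_to_cam']@np.array([*p,1]); print(p,f['cx']+f['fx']*q[0]/-q[2], f['cy']+f['fy']*q[1]/q[2], -q[2])
E
```

```text
t: 1.2
ee_pos: [117.3, 523.5, 465.1]
eef_rot: [[-0.964, 0.267, 0.0], [0.253, 0.911, -0.325], [-0.087, -0.314, -0.946]]
wrist_force: [0.6, 0.3, 2.2]
finger_gap: 93.1
[-1.53805138  0.51511564  0.24545719  0.99066721 -0.0364712   1.97063561
 -0.01249463] [117.94107456 524.84019215 463.1991737 ]
(344, 371, 439) 184.15754826225924 459.85956790260576 317.89811923901595
(294, 369, 452) 156.0168986215716 433.15426159150155 294.3818052466508
(200, 367, 475) 91.98586958340405 367.8957004541343 250.78306528867427
(100, 365, 500) -6.880456128500839 268.36965045915724 203.87985715562087
(0, 365, 520) -147.9461425436516 107.04768314762664 160.6635037184884
(370, 434, 323) 284.6759699156375 382.08939013192764 403.73724224762907
(370, 434, 450) 248.26357754620238 505.8617636182791 290.788685942886
```

View pics/w2.png

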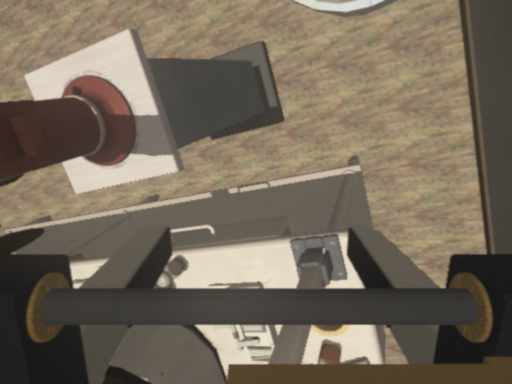

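```bash
python3 -m inch '[[[0,0,0.6],[0.3,0,1]],[[0,0,0.6],[0.3,0,1]],[[0,0,0.6],[0.3,0,1]],[[0,0,0.6],[0.3,0,1]],[[0,-0.2,0.4],[0,0,1]],[[0,-0.2,0],[0,0,1]],[[0,-0.2,0],[0,0,1]],[[0,0,0],[0,0,0]]]'
python3 - <<'E'
from h import *
f=save('wrist','w3.png'); W=cloud(f)
s=env.read_state();print(s['joint_positions'],s['ee_pos'])
for p in [(344,371,439),(294,369,452),(200,367,475),(100,365,500),(0,365,520),(370,434,323),(370,434,450)]:
    q=f['world_to_cam']@np.array([*p,1]); print(p,f['cx']+f['fx']*q[0]/-q[2], f['cy']+f['fy']*q[1]/q[2], -q[2])
E
```

```text
t: 1.92
ee_pos: [121.8, 495.4, 553.0]
eef_rot: [[-0.89, -0.423, 0.168], [-0.446, 0.884, -0.14], [-0.089, -0.2, -0.976]]
wrist_force: [0.2, 0.5, 0.6]
finger_gap: 93.3
[-1.77178808  0.36241533  0.51499281  1.00079943  0.02909424  1.91098263
  0.75426841] [121.65282675 496.1734884  552.08890134]
(344, 371, 439) 95.09097549444121 290.4078983688088 374.3373878636355
(294, 369, 452) 96.54016235273244 262.8332985364686 342.5868064026684
(200, 367, 475) 103.06722676256169 194.61152259035597 284.18673396069477
(100, 365, 500) 113.46859980124896 82.77524513943112 221.56871074682078
(0, 365, 520) 141.33938115744115 -110.23130825534668 163.5042398235193
(370, 434, 323) 180.75148046072448 274.28817804729994 490.018980555899
(370, 434, 450) 133.30580487528619 340.07366646174876 373.48338106112845
```

View pics/w3.png

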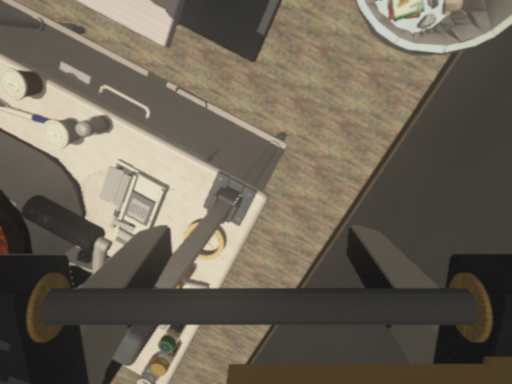

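```bash
python3 - <<'E'
from h import *
f=dict(np.load('pics/w3.png.npz')); W=cloud(f)
for (u,v) in [(97,268),(100,258),(102,246),(95,240),(85,235),(75,230),(60,220),(45,212),(30,203),(40,225),(60,240),(80,250),(130,345),(125,360),(70,282)]: print(u,v,W[v,u].round(0))
cv2.imwrite('pics/c3.png',cv2.resize(f['pixels'][150:384,0:240],None,fx=2.5,fy=2.5))
E
```

```text
97 268 [300. 371. 452.]
100 258 [283. 372. 455.]
102 246 [264. 373. 460.]
95 240 [261. 365. 460.]
85 235 [258. 356. 464.]
75 230 [258. 345. 464.]
60 220 [256. 329. 464.]
45 212 [256. 313. 465.]
30 203 [256. 296. 464.]
40 225 [269. 313. 468.]
60 240 [644. 110. 105.]
80 250 [681. 143.  66.]
130 345 [370. 434. 457.]
125 360 [394. 436. 458.]
70 282 [104. 452. 646.]
```

View pics/c3.png

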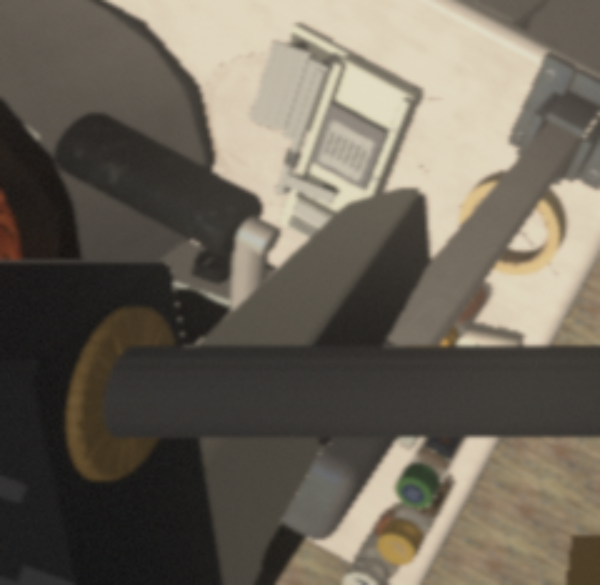

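```bash
python3 -m inch '[[[0.5,-0.6,0],[0.2,0.2,-0.4]],[[0.7,-0.7,0],[0.2,0.2,-0.4]],[[0.7,-0.7,0],[0.2,0.2,-0.4]],[[0.7,-0.7,0],[0.2,0.2,-0.4]],[[0.7,-0.7,0],[0.2,0.2,-0.4]],[[0.7,-0.7,0],[0.2,0.2,-0.4]],[[0.7,-0.7,0],[0.2,0.2,-0.4]],[[0.7,-0.7,0],[0,0,-0.4]]]'
python3 - <<'E'
from h import *
s=env.read_state();print(s['joint_positions'],s['ee_pos'])
E
```

```text
t: 2.63
ee_pos: [336.6, 279.8, 537.6]
eef_rot: [[-0.993, -0.119, -0.013], [-0.118, 0.992, -0.039], [0.018, -0.037, -0.999]]
wrist_force: [0.9, -0.5, -0.7]
finger_gap: 93.2
[-1.31808313  0.17089438  0.72702607  1.28763685 -0.09033692  1.75794889
  1.07788536] [336.59452481 279.82022888 537.60640696]
```

```bash
python3 -m inch '[[[0.6,-0.7,0],[0,0,-0.4]],[[0.6,-0.7,0],[0.2,0,-0.4]],[[0.6,-0.6,0],[0.1,0,-0.3]],[[0.3,-0.3,-0.7],[0,0,0]],[[0,0,-1],[0,0,0]],[[0,0,-1],[0,0,0]],[[0,0,-1],[0,0,0]],[[0,0,-1],[0,0,0]]]'
python3 - <<'E'
from h import *
s=env.read_state();print(s['joint_positions'],s['ee_pos'])
save('wrist','w4.png')
E
```

```text
t: 3.3
ee_pos: [439.3, 170.0, 344.2]
eef_rot: [[-0.998, 0.058, -0.002], [0.058, 0.998, -0.015], [0.001, -0.015, -1.0]]
wrist_force: [0.8, 1.0, -0.4]
finger_gap: 93.1
[-1.03030474  0.28769368  0.81694294  1.71377683 -0.2060076   1.24025481
  1.34707189] [439.26619    169.9650674  344.15496196]
```

View pics/w4.png

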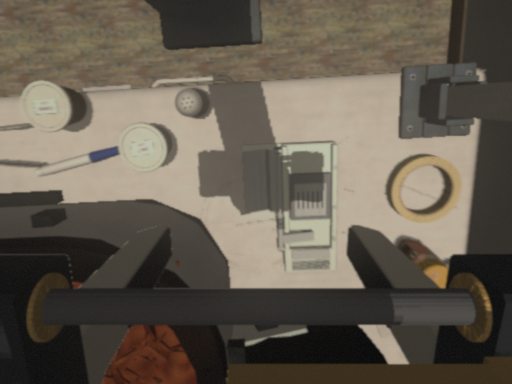

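```bash
python3 - <<'E'
from h import *
f=dict(np.load('pics/w4.png.npz')); W=cloud(f)
cv2.imwrite('pics/c4.png',cv2.resize(f['pixels'][135:280,230:350],None,fx=4,fy=4,interpolation=cv2.INTER_CUBIC))
np.set_printoptions(linewidth=200)
print(W[150:275:6,240:345:5,2].round(0))
E
```

```text
[[-0. 14. 14. 11. 36. 35. 12. 44. 44. 34. 26. 24. 24. 25. 24. 24. 24. 23. 24. 34. -1.]
 [ 0. 47. 43. 41. 38. 34. 44. 43. 42. 33. 24. 23. 24. 23. 25. 24. 23. 24. 22. 33.  2.]
 [-1. 46. 45. 41. 37. 35. 45. 42. 45. 33. 22. 25. 23. 23. 24. 25. 26. 25. 25. 34. -1.]
 [ 0. 46. 44. 43. 39. 36. 44. 43. 43. 34. 24. 24. 23. 25. 25. 22. 24. 23. 25. 35. -1.]
 [ 0. 47. 44. 42. 38. 33. 45. 42. 44. 34. 29. 30. 31. 33. 34. 31. 35. 34. 35. 35. -0.]
 [ 0. 48. 44. 40. 38. 35. 46. 43. 44. 34. 34. 34. 35. 33. 33. 34. 34. 36. 35. 35. -1.]
 [-1. 47. 44. 41. 39. 34. 44. 41. 45. 32. 34. 35. 35. 35. 34. 35. 33. 35. 33. 34. -2.]
 [-0. 47. 45. 41. 38. 36. 44. 42. 44. 33. 35. 34. 35. 35. 35. 35. 35. 33. 34. 35.  1.]
 [-0. 49. 46. 41. 38. 35. 46. 42. 44. 36. 33. 35. 34. 35. 33. 34. 34. 34. 35. 34.  1.]
 [-0. 47. 44. 43. 38. 38. 43. 43. 44. 36. 33. 34. 35. 34. 35. 35. 35. 35. 34. 32.  1.]
 [ 1.  1. 46. 42. 40. 36. 43. 42. 43. 34. 34. 33. 34. 35. 33. 35. 34. 36. 33. 36. -1.]
 [-1. -0. -0.  0. -0. -0. -1.  1. 43. 35. 34. 34. 34. 34. 33. 33. 33. 35. 33. 34. -1.]
 [ 0.  1.  0.  2. -1.  2.  0. -1. 44. 34. 24. 24. 24. 25. 26. 23. 24. 24. 24. 35. -0.]
 [ 3.  1.  1.  1.  1. -1. -1.  0. 43. 34. 24. 25. 23. 24. 24. 24. 24. 25. 23. 35. -1.]
 [-1.  0. -1. -0. -0. -0.  2. -0. 44. 34. 39. 40. 38. 37. 37. 24. 24. 24. 25. 35.  1.]
 [ 1. -1. -1.  2. -1.  0.  0.  2. 44. 44. 42. 39. 40. 38. 35. 25. 25. 24. 26. 35. -0.]
 [ 1. -1. -0. -1. -1.  1.  2. -1. 43. 34. 23. 24. 25. 22. 23. 23. 25. 25. 27. 34.  1.]
 [ 1.  1.  1. -1.  0. -0.  1. -0. -1. 34. 34. 34. 34. 35. 33. 36. 36. 34. 33. 35.  1.]
 [ 0. -0. -1. -0.  1. -2. -0.  0.  1. 33. 34. 34. 33. 36. 34. 36. 34. 34. 34. 36. -1.]
 [ 0.  1. -0. -1. -1. -2. -1. -2.  0. 35. 34. 33. 35. 35. 34. 36. 34. 34. 35. 33.  1.]
 [-1.  0.  2.  0.  1.  0.  1.  1.  1. 34. 35. 34. 36. 36. 32. 35. 33. 35. 33. 34.  0.]]
```

View pics/c4.png

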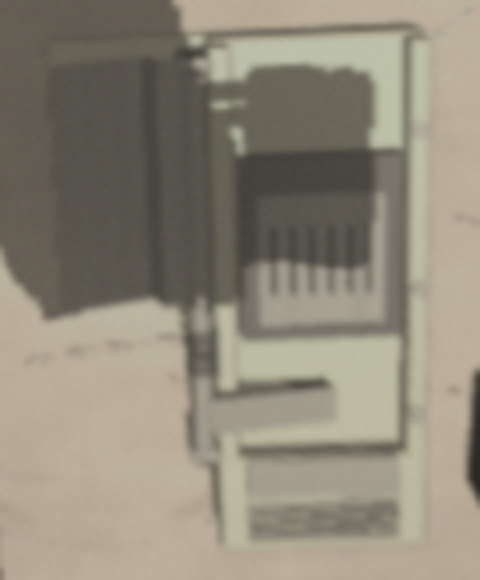

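```bash
cat > fit.py <<'E'
from h import *
from scipy.optimize import differential_evolution, minimize
def model(s,xi):
    x,y=s[:,0],s[:,1]
    h=np.zeros(len(x)); bed=(abs(y)<40)&(x>-105)&(x<95)
    h[bed]=34
    ch=bed&(abs(y)<31.5)&(x<55); h[ch]=24
    h[ch&(abs(x-xi)<35)&(abs(y)<30)]=34
    return h
def fit(f,xi0=-29,x0=(475,215,0)):
    W=cloud(f); P=W[np.isfinite(W).all(-1)]
    P=P[(abs(P[:,0]-x0[0])<160)&(abs(P[:,1]-x0[1])<110)&(P[:,2]<60)&(P[:,2]>-10)]
    def cost(p):
        c,s=np.cos(p[2]),np.sin(p[2]); d=P[:,:2]-p[:2]
        S=np.c_[c*d[:,0]+s*d[:,1],-s*d[:,0]+c*d[:,1]]
        w=(S[:,0]>-125)&(S[:,0]<110)&(S[:,1]>-39)&(S[:,1]<55)&~((abs(S[:,0]-34)<12)&(S[:,1]<8))
        e=np.minimum(abs(model(S,p[3])-P[:,2]),12)
        return e[w].mean()+ (0 if w.sum()>500 else 50)
    r=differential_evolution(cost,[(x0[0]-25,x0[0]+25),(x0[1]-25,x0[1]+25),(x0[2]-.12,x0[2]+.12),(xi0-12,xi0+12)],seed=1,popsize=20,maxiter=150,polish=True)
    return r.x,r.fun
E
python3 - <<'E'
from fit import *
for n in('top0','w4'):
    print(n,fit(dict(np.load(f'pics/{n}.png.npz')),-30))
f=save('top','top4.png')
print(fit(f,-30))
E
```

```text
top0 (array([ 4.99938242e+02,  2.36958860e+02, -7.92094064e-03, -1.81766376e+01]), np.float64(5.510681713689254))
w4 (array([ 4.99970530e+02,  2.35551335e+02, -1.71857018e-02, -1.80661376e+01]), np.float64(5.34477392726976))
(array([ 4.50090689e+02,  2.37821485e+02,  2.45393394e-02, -2.63381804e+01]), np.float64(4.328725286758271))
```

```bash
python3 - <<'E'
from fit import *
for n in('top0','w4','top4'):
    print(n,fit(dict(np.load(f'pics/{n}.png.npz')),-30,(538,230,0)))
E
```

```text
top0 (array([ 5.38154917e+02,  2.36504084e+02, -9.65365886e-03, -2.70701241e+01]), np.float64(1.3347915784436117))
w4 (array([ 5.37546632e+02,  2.35282083e+02, -8.55931968e-03, -2.70614542e+01]), np.float64(1.1189170609924377))
top4 (array([ 5.37945237e+02,  2.36398746e+02, -1.02281873e-02, -2.67220377e+01]), np.float64(1.299421346594101))
```

```bash
python3 -m inch '[[[0.25,0.35,-0.5],[-0.15,0,0.25]],[[0.2,0.35,-1],[0,0,0.25]],[[0,0,-1],[0,0,0]],[[0,0,-1],[0,0,0]],[[0,0,-1],[0,0,0]],[[0,0,-1],[0,0,0]],[[0,0,-0.5],[0,0,0]],[[0,0,0],[0,0,0]]]' 0.355
python3 - <<'E'
from h import *
s=env.read_state();print(s['joint_positions'],s['ee_pos'],s['eef_rot'].round(4),s['finger_gap'])
save('wrist','w5.png');save('top','t5.png');save('scene','s5.png')
E
```

```text
t: 4.07
ee_pos: [476.0, 209.3, 104.1]
eef_rot: [[-1.0, 0.012, 0.015], [0.011, 1.0, -0.024], [-0.015, -0.023, -1.0]]
wrist_force: [-0.8, -0.1, 0.5]
finger_gap: 59.8
[-0.86025918  0.63522828  0.59998815  1.94402915 -0.49564002  0.70764681
  1.59032992] [475.9512158  209.25444206 104.14708754] [[-0.9998  0.0117  0.0148]
 [ 0.0113  0.9997 -0.0236]
 [-0.0151 -0.0235 -0.9996]] 59.83563564166812
```

View pics/w5.png

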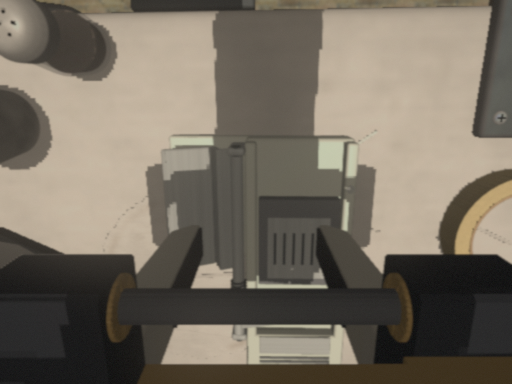

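View pics/s5.png

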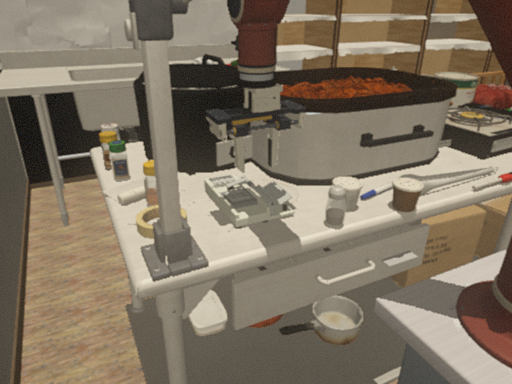

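```bash
python3 -m inch '[[[-0.2,-0.13,0],[0.12,0.08,0]],[[-0.2,-0.13,-0.3],[0.12,0.08,0]],[[0,0,-0.3],[0,0,0]],[[0,0,0],[0,0,0]]]'
python3 - <<'E'
from h import *
s=env.read_state();print(s['ee_pos'],s['eef_rot'].round(4),s['finger_gap'],s['wrist_force'])
save('wrist','w6.png');save('scene','s6.png')
E
```

```text
t: 4.55
ee_pos: [468.4, 200.6, 93.2]
eef_rot: [[-1.0, 0.011, 0.022], [0.011, 1.0, 0.015], [-0.022, 0.015, -1.0]]
wrist_force: [0.2, -1.4, 0.1]
finger_gap: 60.0
[468.37455023 200.55768245  93.18869986] [[-0.9997  0.0109  0.0224]
 [ 0.0112  0.9998  0.0146]
 [-0.0222  0.0149 -0.9996]] 59.99845200134161 [ 0.21118003 -1.3916473   0.0856654 ]
```

View pics/w6.png

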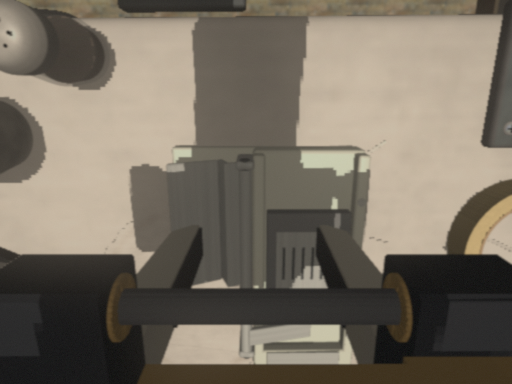

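```bash
python3 -m inch '[[[-0.2,-0.04,-0.2],[-0.1,0.1,0]],[[-0.1,0,-0.2],[0,0.1,0]],[[0,0,0],[0,0,0]],[[0,0,0],[0,0,0]]]'
python3 - <<'E'
from h import *
s=env.read_state();print(s['ee_pos'],s['eef_rot'].round(4),s['joint_vel'].round(3))
save('scene','s7.png')
E
```

```text
t: 4.98
ee_pos: [458.1, 200.1, 80.4]
eef_rot: [[-1.0, 0.01, 0.008], [0.01, 1.0, 0.008], [-0.008, 0.008, -1.0]]
wrist_force: [-1.0, -0.5, 0.4]
finger_gap: 59.8
[458.12709017 200.06734993  80.43646552] [[-0.9999  0.0103  0.0082]
 [ 0.0104  0.9999  0.0077]
 [-0.0081  0.0078 -0.9999]] [-0.003  0.01  -0.006  0.008 -0.004 -0.002  0.002]
```

```bash
python3 -m inch '[[[0,-0.02,-0.3],[0,0,0]],[[0,0,-0.3],[0,0,0]],[[0,0,0],[0,0,0]]]'
python3 - <<'E'
from h import *
s=env.read_state();print(s['ee_pos'],s['eef_rot'].round(4))
f=save('scene','s8.png'); cv2.imwrite('pics/s8c.png',cv2.resize(f['pixels'][90:240,180:320],None,fx=4,fy=4,interpolation=cv2.INTER_CUBIC))
E
```

```text
t: 5.28
ee_pos: [459.1, 200.1, 56.4]
eef_rot: [[-1.0, 0.009, 0.01], [0.009, 1.0, 0.009], [-0.01, 0.009, -1.0]]
wrist_force: [0.0, 0.3, 0.1]
finger_gap: 59.9
[459.05586435 200.0783615   56.41657481] [[-0.9999  0.009   0.0104]
 [ 0.0091  0.9999  0.0086]
 [-0.0104  0.0087 -0.9999]]
```

View pics/s8c.png

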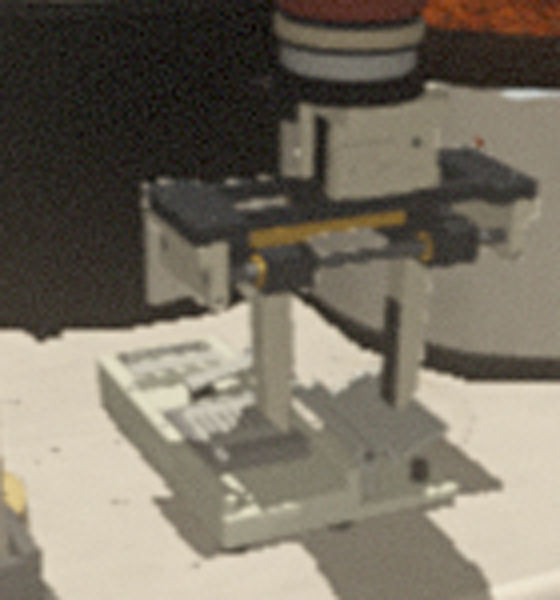

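```bash
python3 -m inch '[[[0,0,-0.25],[0,0,0]],[[0,0,-0.25],[0,0,0]],[[0,0,0],[0,0,0]]]'
python3 -m inch '[[[0,0,-0.12],[0,0,0]],[[0,0,0],[0,0,0]]]'
```

```text
t: 5.58
ee_pos: [461.6, 200.8, 37.3]
eef_rot: [[-1.0, 0.009, 0.016], [0.009, 1.0, 0.01], [-0.016, 0.011, -1.0]]
wrist_force: [-0.8, 0.8, 3.7]
finger_gap: 59.7
t: 5.75
ee_pos: [461.6, 201.8, 32.8]
eef_rot: [[-1.0, 0.008, 0.015], [0.009, 1.0, 0.013], [-0.015, 0.013, -1.0]]
wrist_force: [-0.6, -0.5, 5.2]
finger_gap: 60.1
```

```bash
python3 -m inch '[[[-0.03,-0.05,-0.09],[-0.05,0.1,0]],[[0,0,-0.03],[0,0,0]]]'
python3 - <<'E'
from h import *
s=env.read_state();print(s['ee_pos'],s['wrist_force'])
f=save('top','t9.png'); cv2.imwrite('pics/t9c.png',cv2.resize(f['pixels'][120:245,200:310],None,fx=4.8,fy=4.8,interpolation=cv2.INTER_CUBIC))
f=save('wrist','w9.png')
E
```

```text
t: 5.92
ee_pos: [461.7, 203.0, 29.8]
eef_rot: [[-1.0, 0.007, 0.007], [0.007, 1.0, 0.013], [-0.007, 0.013, -1.0]]
wrist_force: [-3.0, -1.0, 7.5]
finger_gap: 59.6
[461.65618433 202.99453218  29.84773102] [-3.04228895 -1.01137697  7.48792623]
```

View pics/w9.png

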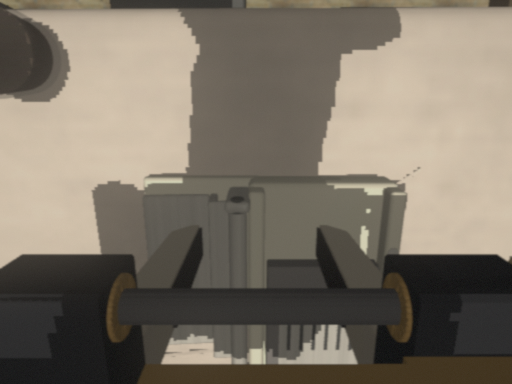

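View pics/t9c.png

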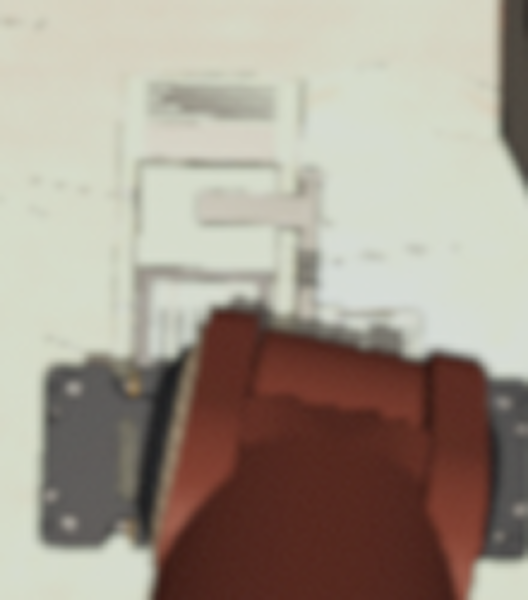

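```bash
cat > trk.py <<'E'
from h import *
c,s=np.cos(-.0095),np.sin(-.0095)
def sl(P): d=P-np.array([537.9,236.2,0]); return np.stack([c*d[...,0]+s*d[...,1],-s*d[...,0]+c*d[...,1],d[...,2]],-1)
def rep(f):
    S=sl(cloud(f)); x,y,z=S[...,0],S[...,1],S[...,2]
    m=(abs(x-34)<5)&(y>-8)&(y<2)&(z>28); print('foot z',np.median(z[m]).round(1),m.sum())
    # far edge of insert along channel, y 12..26
    h=[]
    for xx in range(-64,56,3):
        m=(abs(x-xx)<2.5)&(y>12)&(y<27)&(z<40); h.append((xx,round(float(np.median(z[m])),0) if m.sum() else None))
    print(h)
E
python3 - <<'E'
from trk import *
for n in('top0','t9'): rep(dict(np.load(f'pics/{n}.png.npz')))
s=env.read_state();print(s['ee_pos'],s['wrist_force'],sl(s['ee_pos']))
E
```

```text
foot z 37.2 25
[(-64, 25.0), (-61, 31.0), (-58, 33.0), (-55, 34.0), (-52, 35.0), (-49, 34.0), (-46, 34.0), (-43, 35.0), (-40, 34.0), (-37, 34.0), (-34, 34.0), (-31, 34.0), (-28, 34.0), (-25, 34.0), (-22, 34.0), (-19, 34.0), (-16, 34.0), (-13, 34.0), (-10, 34.0), (-7, 35.0), (-4, 33.0), (-1, 34.0), (2, 34.0), (5, 33.0), (8, 32.0), (11, 24.0), (14, 24.0), (17, 24.0), (20, 23.0), (23, 24.0), (26, 24.0), (29, 23.0), (32, 23.0), (35, 23.0), (38, 24.0), (41, 24.0), (44, 24.0), (47, 24.0), (50, 24.0), (53, 24.0)]
foot z 50.7 23
[(-64, None), (-61, None), (-58, None), (-55, None), (-52, None), (-49, None), (-46, None), (-43, None), (-40, None), (-37, 36.0), (-34, 35.0), (-31, 34.0), (-28, 34.0), (-25, 35.0), (-22, 35.0), (-19, 34.0), (-16, 34.0), (-13, 34.0), (-10, 34.0), (-7, 34.0), (-4, 34.0), (-1, 35.0), (2, 35.0), (5, 35.0), (8, 33.0), (11, 24.0), (14, 24.0), (17, 24.0), (20, 23.0), (23, 24.0), (26, 25.0), (29, 24.0), (32, 24.0), (35, 24.0), (38, 24.0), (41, 24.0), (44, 23.0), (47, 24.0), (50, 25.0), (53, 25.0)]
[461.64406526 202.71470501  30.06252303] [-1.62730714  0.05918298  8.14465321] [-75.9343882  -34.20820446  30.06252303]
```

```bash
python3 -m inch '[[[0.1,-0.05,-0.02],[-0.05,0,0]],[[0.1,-0.03,0],[0,0,0]],[[0.1,0,0],[0,0,0]]]'
python3 - <<'E'
from trk import *
s=env.read_state();print(sl(s['ee_pos']))
E
```

```text
t: 6.27
ee_pos: [462.3, 202.6, 30.0]
eef_rot: [[-1.0, 0.007, -0.017], [0.007, 1.0, 0.015], [0.017, 0.015, -1.0]]
wrist_force: [-5.3, -0.4, 7.2]
finger_gap: 59.9
[-75.3226457  -34.32353949  30.04671401]
```

```bash
python3 -m inch '[[[0.2,-0.08,0],[-0.1,-0.15,0]],[[0.2,-0.08,0],[0,0,0]]]'
python3 - <<'E'
from trk import *
s=env.read_state();print(sl(s['ee_pos']))
E
```

```text
t: 6.43
ee_pos: [468.0, 199.8, 30.0]
eef_rot: [[-1.0, 0.005, -0.024], [0.005, 1.0, 0.011], [0.024, 0.011, -1.0]]
wrist_force: [-6.6, 2.9, 8.3]
finger_gap: 59.9
[-69.59774515 -37.09723303  30.02588156]
```

```bash
python3 -m inch '[[[0.2,-0.02,0],[-0.05,-0.25,0]],[[0.2,0,0],[0,-0.1,0]]]'
python3 - <<'E'
from trk import *
s=env.read_state();print(sl(s['ee_pos']))
rep(save('top','t10.png'))
E
```

```text
t: 6.6
ee_pos: [475.4, 199.3, 29.8]
eef_rot: [[-1.0, 0.004, -0.008], [0.004, 1.0, 0.008], [0.008, 0.008, -1.0]]
wrist_force: [-6.7, -0.3, 7.8]
finger_gap: 59.9
[-62.17270533 -37.50284262  29.84246873]
foot z 50.9 25
[(-64, None), (-61, None), (-58, 23.0), (-55, 22.0), (-52, 35.0), (-49, 33.0), (-46, 33.0), (-43, 34.0), (-40, 34.0), (-37, None), (-34, None), (-31, None), (-28, None), (-25, None), (-22, 33.0), (-19, 34.0), (-16, 34.0), (-13, 34.0), (-10, 34.0), (-7, 33.0), (-4, 34.0), (-1, 34.0), (2, 34.0), (5, 34.0), (8, 34.0), (11, 33.0), (14, 33.0), (17, 33.0), (20, 23.0), (23, 24.0), (26, 24.0), (29, 24.0), (32, 24.0), (35, 24.0), (38, 24.0), (41, 25.0), (44, 24.0), (47, 24.0), (50, 24.0), (53, 24.0)]
```

```bash
python3 -m inch '[[[0.2,0,0],[-0.05,-0.1,0]],[[0.2,0,0],[0,-0.1,0]],[[0.2,0,0],[0,-0.1,0]],[[0.2,0,0],[0,-0.1,0]]]'
python3 - <<'E'
from trk import *
s=env.read_state();print(sl(s['ee_pos']))
rep(save('top','t11.png'))
E
```

```text
t: 6.98
ee_pos: [489.1, 199.3, 29.1]
eef_rot: [[-1.0, 0.005, -0.008], [0.004, 1.0, 0.006], [0.008, 0.006, -1.0]]
wrist_force: [-7.3, 0.3, 9.0]
finger_gap: 60.0
[-48.46603321 -37.31967504  29.14224591]
foot z 53.0 5
[(-64, None), (-61, None), (-58, None), (-55, None), (-52, None), (-49, 23.0), (-46, 23.0), (-43, None), (-40, 34.0), (-37, 34.0), (-34, 35.0), (-31, 35.0), (-28, 33.0), (-25, 33.0), (-22, None), (-19, None), (-16, None), (-13, None), (-10, None), (-7, None), (-4, 35.0), (-1, 35.0), (2, 34.0), (5, 33.0), (8, 33.0), (11, 34.0), (14, 35.0), (17, 34.0), (20, 34.0), (23, 35.0), (26, 35.0), (29, 35.0), (32, 24.0), (35, 24.0), (38, 24.0), (41, 24.0), (44, 24.0), (47, 24.0), (50, 24.0), (53, 24.0)]
```

```bash
python3 -m inch '[[[0.2,0,0.01],[-0.05,-0.1,0]],[[0.2,0,0.01],[0,-0.1,0]],[[0.2,0,0],[0,-0.1,0]],[[0.2,0,0],[0,-0.1,0]],[[0.2,0,0],[0,-0.1,0]]]'
python3 - <<'E'
from trk import *
s=env.read_state();print(sl(s['ee_pos']))
rep(save('top','t12.png'))
E
```

```text
t: 7.45
ee_pos: [505.8, 199.2, 28.9]
eef_rot: [[-1.0, 0.005, -0.01], [0.005, 1.0, 0.004], [0.01, 0.004, -1.0]]
wrist_force: [-6.5, 0.2, 8.5]
finger_gap: 59.7
[-31.74423549 -37.3388803   28.92743246]
foot z nan 0
[(-64, 25.0), (-61, None), (-58, None), (-55, None), (-52, None), (-49, None), (-46, None), (-43, 23.0), (-40, 24.0), (-37, 23.0), (-34, 26.0), (-31, 25.0), (-28, 24.0), (-25, 23.0), (-22, 35.0), (-19, 36.0), (-16, None), (-13, 34.0), (-10, 34.0), (-7, None), (-4, None), (-1, None), (2, None), (5, None), (8, None), (11, None), (14, None), (17, 34.0), (20, 34.0), (23, 33.0), (26, 34.0), (29, 34.0), (32, 33.0), (35, 33.0), (38, 34.0), (41, 33.0), (44, 34.0), (47, 34.0), (50, 24.0), (53, 24.0)]
  return _methods._mean(a, axis=axis, dtype=dtype,
  ret = ret.dtype.type(ret / rcount)
```

Far edge is at about 48 of 55 mm, so about 7 mm remain.

```bash
python3 -m inch '[[[0.2,0,0],[0,-0.1,0]],[[0.2,0,0],[0,-0.1,0]]]'; python3 -m inch '[[[0.18,0,0],[0,-0.1,0]]]'
```

```text
t: 7.67
ee_pos: [512.3, 199.0, 28.6]
eef_rot: [[-1.0, 0.005, -0.011], [0.005, 1.0, 0.006], [0.011, 0.006, -1.0]]
wrist_force: [-11.5, 0.0, 12.8]
finger_gap: 59.6
t: 7.75
ee_pos: [512.4, 199.1, 28.4]
eef_rot: [[-1.0, 0.004, -0.017], [0.004, 1.0, 0.007], [0.017, 0.007, -1.0]]
wrist_force: [-12.4, -0.7, 16.0]
finger_gap: 59.9
```

```bash
python3 -m inch '[[[0.15,0,0],[0,-0.1,0]],[[0.15,0,0.02],[0,-0.1,0]]]'
python3 - <<'E' 2>/dev/null
from trk import *
s=env.read_state();print(sl(s['ee_pos']))
f=save('top','t13.png');rep(f); cv2.imwrite('pics/t13c.png',cv2.resize(f['pixels'][120:245,200:310],None,fx=4.8,fy=4.8,interpolation=cv2.INTER_CUBIC))
E
```

```text
t: 7.92
ee_pos: [512.3, 199.0, 29.0]
eef_rot: [[-1.0, 0.003, -0.023], [0.003, 1.0, 0.008], [0.023, 0.008, -1.0]]
wrist_force: [-7.3, -0.5, 7.3]
finger_gap: 60.0
[-25.2748239  -37.48036399  28.98161551]
foot z nan 0
[(-64, 23.0), (-61, 23.0), (-58, 23.0), (-55, 22.0), (-52, None), (-49, None), (-46, None), (-43, None), (-40, None), (-37, None), (-34, None), (-31, 21.0), (-28, 22.0), (-25, 23.0), (-22, 24.0), (-19, 25.0), (-16, 36.0), (-13, 34.0), (-10, 35.0), (-7, 38.0), (-4, None), (-1, None), (2, 33.0), (5, 33.0), (8, None), (11, None), (14, None), (17, None), (20, None), (23, 35.0), (26, 35.0), (29, 35.0), (32, 34.0), (35, 34.0), (38, 34.0), (41, 34.0), (44, 35.0), (47, 34.0), (50, 34.0), (53, 34.0)]
```

View pics/t13c.png

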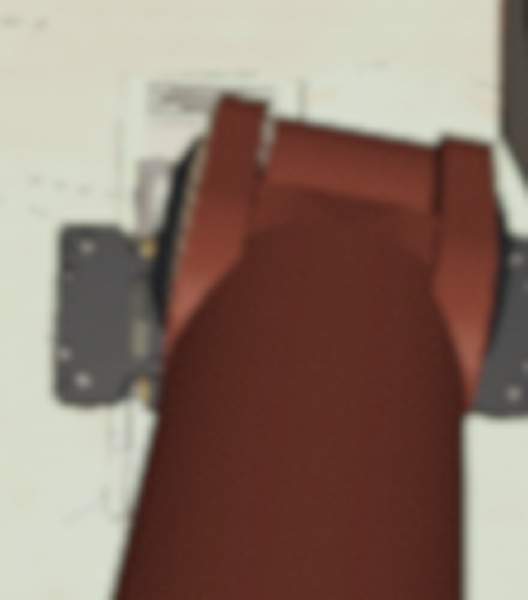

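```bash
python3 -m inch '[[[0.3,0,0],[0,-0.25,0]],[[0.3,0,0],[0,-0.2,0]]]'
python3 - <<'E' 2>/dev/null
from trk import *
s=env.read_state();print(sl(s['ee_pos']))
f=save('scene','s13.png'); cv2.imwrite('pics/s13c.png',cv2.resize(f['pixels'][90:240,180:320],None,fx=4,fy=4,interpolation=cv2.INTER_CUBIC))
f=dict(np.load('pics/t13.png.npz'))
S=sl(cloud(f)); x,y,z=S[...,0],S[...,1],S[...,2]
for lo in (47,49,51,53,55,57):
    m=(x>lo)&(x<=lo+2)&(y>8)&(y<29); print(lo,m.sum(),np.sort(z[m]).round(0))
E
```

```text
t: 8.13
ee_pos: [512.8, 199.3, 28.3]
eef_rot: [[-1.0, -0.003, -0.03], [-0.003, 1.0, 0.011], [0.03, 0.011, -0.999]]
wrist_force: [-19.7, -0.1, 27.3]
finger_gap: 59.8
[-24.75549727 -37.15054459  28.32489728]
47 4 [33. 34. 35. 36.]
49 4 [31. 34. 35. 36.]
51 4 [33. 34. 34. 35.]
53 3 [32. 32. 35.]
55 6 [30. 31. 32. 33. 33. 34.]
57 8 [33. 33. 34. 34. 34. 35. 35. 37.]
```

View pics/s13c.png

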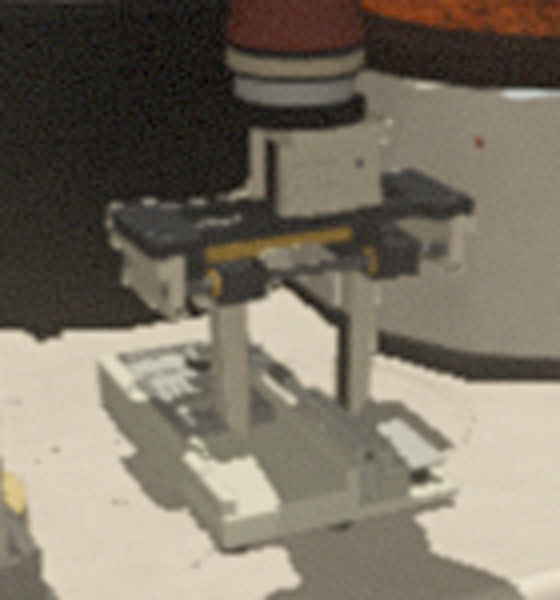

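```bash
python3 -m inch '[[[-0.15,0,0.02],[0,0,0]],[[-0.2,0,0.02],[0,0,0]],[[-0.2,0,0.02],[0,0,0]]]'
python3 - <<'E' 2>/dev/null
from trk import *
s=env.read_state();print(sl(s['ee_pos']))
rep(save('top','t14.png'))
E
```

```text
t: 8.43
ee_pos: [498.0, 198.4, 35.4]
eef_rot: [[-1.0, -0.003, -0.013], [-0.003, 1.0, 0.013], [0.013, 0.013, -1.0]]
wrist_force: [-0.3, 0.3, -0.2]
finger_gap: 60.0
[-39.55607148 -38.13298609  35.35129318]
foot z nan 0
[(-64, None), (-61, None), (-58, None), (-55, None), (-52, None), (-49, 25.0), (-46, 24.0), (-43, 23.0), (-40, 24.0), (-37, 23.0), (-34, 25.0), (-31, 25.0), (-28, 24.0), (-25, 24.0), (-22, 24.0), (-19, 23.0), (-16, 31.0), (-13, 32.0), (-10, None), (-7, None), (-4, None), (-1, None), (2, None), (5, 34.0), (8, 35.0), (11, 35.0), (14, 34.0), (17, 34.0), (20, 35.0), (23, 34.0), (26, 34.0), (29, 33.0), (32, 34.0), (35, 34.0), (38, 34.0), (41, 34.0), (44, 35.0), (47, 33.0), (50, 34.0), (53, 34.0)]
```

```bash
python3 -m inch '[[[0,0,0.4],[0,0,0]],[[0,0,0.8],[0,0,0]],[[0,0,1],[0,0,0]],[[0,0,1],[0,0,0]],[[0,0,1],[0,0,0]],[[0,-0.3,1],[0,0,0]],[[0,-0.3,0.5],[0,0,0]],[[0,0,0],[0,0,0]]]'
python3 - <<'E' 2>/dev/null
from fit import *
import trk
f=save('wrist','w15.png'); print(fit(f,18,(538,236,0))); trk.rep(f)
f=save('top','t15.png'); trk.rep(f)
save('scene','s15.png')
E
```

```text
t: 9.15
ee_pos: [483.5, 172.5, 266.1]
eef_rot: [[-0.999, -0.004, -0.042], [-0.004, 1.0, 0.006], [0.042, 0.006, -0.999]]
wrist_force: [1.2, -0.1, -0.2]
finger_gap: 60.1
(array([ 5.37296975e+02,  2.35107691e+02, -1.57810576e-02,  1.96418615e+01]), np.float64(0.9120082476059449))
foot z 45.1 61
[(-64, 24.0), (-61, 24.0), (-58, 24.0), (-55, 24.0), (-52, 24.0), (-49, 24.0), (-46, 24.0), (-43, 24.0), (-40, 24.0), (-37, 24.0), (-34, 24.0), (-31, 24.0), (-28, 24.0), (-25, 24.0), (-22, 24.0), (-19, 24.0), (-16, 31.0), (-13, 34.0), (-10, 34.0), (-7, 34.0), (-4, 34.0), (-1, 34.0), (2, 34.0), (5, 34.0), (8, 34.0), (11, 34.0), (14, 34.0), (17, 34.0), (20, None), (23, None), (26, None), (29, None), (32, None), (35, None), (38, None), (41, None), (44, None), (47, None), (50, None), (53, None)]
foot z 44.6 22
[(-64, None), (-61, None), (-58, None), (-55, None), (-52, None), (-49, None), (-46, None), (-43, None), (-40, None), (-37, None), (-34, None), (-31, None), (-28, None), (-25, None), (-22, None), (-19, None), (-16, None), (-13, None), (-10, None), (-7, None), (-4, None), (-1, None), (2, None), (5, None), (8, None), (11, 34.0), (14, 35.0), (17, 36.0), (20, 34.0), (23, 33.0), (26, 34.0), (29, 34.0), (32, 34.0), (35, 34.0), (38, 35.0), (41, 35.0), (44, 34.0), (47, 34.0), (50, 34.0), (53, 34.0)]
```

View pics/w15.png

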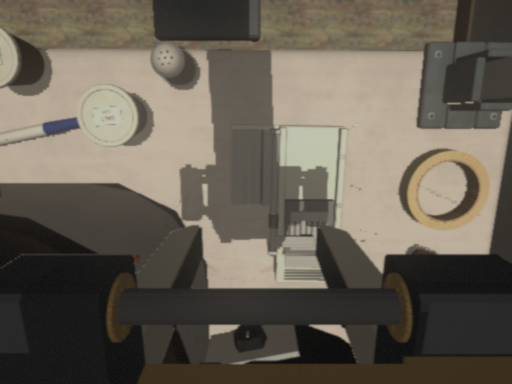

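```bash
python3 -m inch '[[[0,0,0],[0,0,0]],[[0,0,0],[0,0,0]]]'; python3 - <<'E'
from rig import env
print(env.read_state()['joint_vel'].round(3)); print(env.job_done())
E
```

```text
t: 9.47
ee_pos: [478.0, 176.6, 257.0]
eef_rot: [[-0.998, -0.009, -0.059], [-0.009, 1.0, 0.002], [0.059, 0.002, -0.998]]
wrist_force: [0.9, 0.0, 0.1]
finger_gap: 60.0
[-0.003  0.03  -0.014  0.027 -0.008 -0.003  0.004]
the job is handed in; nothing more can be done
None
```

The insert is home against the landing, the clip's foot is resting on it, and I handed the job in at about 9.5 s; no verdict was reported.

**What I did:**
- I took the arm over the post and its crank handle and lined the fingers up with the slicer.
- One finger held the paddle close to its end stop (about 8 N) while the other pushed the insert along the channel.
- Once the insert stopped, I backed off, let the paddle up and raised the tool to about 260 mm.

**Last checks:**
- **Insert position:** the last camera fit put it at slicer x ≈ 19.6 mm (home is 20 mm). Its top was level at 34 mm and I saw no gap at the landing.
- **Clip:** the foot stood about 7.7 mm above its rest height, which is roughly 0.18–0.20 rad. The clip angle is worked out from that height, not read directly.
- **Contact:** the wrist force read near zero and the fingers were well above everything.

**What did not go as expected:**
- While sliding, the paddle's friction held the tool back, so I needed larger steps than planned.
- The final check push reached about 20 N along the channel and 27 N upward at the wrist, still under the 40 N limit.
- On backing off, the tool rose sooner than I had commanded, so the paddle came up during the retreat. The insert did not move.
- I saw no bystander out of place in the last picture, but I did not measure their positions again.

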